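# Eject the pin vise and hold it slanted over the oil stone

### The arm

A 7-joint arm with a two-finger parallel gripper is mounted at the origin on a cart in front of the work surface, level with it; the furniture and walls round the work are solid. World frame = base frame: x ahead of the robot, y to its left, z up, the work surface at z = 0. Lengths are in m, angles in rad, forces in N, time in s.
With the tool pointing down it reaches from about 0.425 to 0.875 m from the base axis. Payload 4.7 kg.
Tool frame: the origin (TCP) lies at the very end of the fingers, on their centre line; the grasp point (between the pads) lies 19 mm behind it; z points along the fingers, y is the line along which they close (so a half turn about z gives the same grasp; the last joint's range is limited). The gripper opens to 87 mm and grips with 3 to 60 N. Pads are 19 mm wide; open, the fingers measure 117 mm over their backs; the gripper's body (75 mm by 190 mm) begins 51 mm behind the grasp point.
Start: joints at [1.173, 0.321, -0.07, 1.45, 0.023, 1.371, -0.057], TCP at [0.26, -0.596, 0.223] pointing down, gripper open.
Joint ranges: [-2.86, 2.86], [-0.3, 2.09], [-1.38, 1.24], [0.06, 2.45], [-1.56, 4.7], [0.09, 2.05], [-2.69, 2.69]. Speed limits (rad/s): [2.57, 2.57, 3.14, 3.14, 3.14, 3.14, 3.14].

### API

Orientations are given as a rotation vector (axis times angle).
In Python, from bench import ctrl, vision gives the robot as it stands.
- The arm moves only by the tool jog_arm, never from a script. Its argument "increments" is a list of rows, each an object of numbers: "tx", "ty", "tz": the shift along the tool's x, y, z in mm; "wx", "wy", "wz": the turn, a rotation vector about the tool's x, y, z in rad; "gripper": the opening, from 0 (shut) to 1 (fully open). In form: [{"tx": .., "ty": .., "tz": .., "wx": .., "wy": .., "wz": .., "gripper": ..}, ...]. A call has exactly 5 rows; each row is the pose to reach, as a shift and turn from the pose commanded when the call began, along the tool's axes at that moment; what a row does not reach only later rows make up. A row lasts 1/12 s, in which the tool goes at most 41.7 mm and 7.16 degrees, less where a joint would pass 70% of its speed; a pose out of reach is approached as far as the arm can. A call with a gripper value outside its range is refused whole. The fingers move at their own pace and stop on an object; "grip_force" is the grip in N (left out, the last holds). Time passes only in rows, so rows that repeat a pose let the fingers close, or fill a call up. It gives the time, the measured TCP pose, the force, the opening and the grip force at its end, in the units of the state.
- ctrl.get_state(): the state, without advancing time (a new reading comes with each control period).
- vision.get_image(name): name is "scene" or "top" or "wrist"; returns a dict with "color" (384x512x3 uint8, blue, green, red), "fx", "fy", "cx", "cy" (pixels), "extrinsics" (4x4, takes a point from world to camera coordinates). Camera axes: x right, y down, z forward; pixel columns grow to the right and rows downward; lengths in m; the calibration is good to about 2 mm. A picture is of the moment at which its call begins. There is no depth.
- ctrl.close_job(): hands the job in; it is judged then, once.
Trained networks look in the newest picture that a camera, given by its name, has taken for a name from the list of things; names that differ only in an ending like _2 or _b are one class to them, and where a whole thing is asked for, a point or a joint stands for the part that bears it (a point fixed in the world has none). Each returns a list of dicts, best first, with "conf" (0 to 1); they miss things now and then, are a little off and sometimes report something else, mostly with a low value. They report only what shows in the picture. A call takes as long as a camera call.
- vision.spot_in(camera, thing): "bbox" ([left, top, right, bottom] in pixels, round what is visible of it).
The state is a dict: "time": time; "joint_positions": joint angles; "qd": joint speeds; "joint_torque": joint torques, N m; "position": TCP position; "tool_rot": TCP orientation; "ft_force": force on the tool from outside, world axes, zero at the start; "torque": the same for the moment, N m; "grip_width": opening from 0.0 (shut) to 1.0 (fully open); "grip_force": force on a finger pad.
Only numpy, scipy, OpenCV 4.12 (cv2) and the standard library are available. Lean on these libraries where they do the work, as an engineer would, in place of code of your own. Each camera call takes 0.05 s, during which the arm holds its last target. There are 200 camera calls.

### The job

Push the red plunger of the blue stand fully down so that the brass pin vise pops up, let the plunger spring back, then draw the pin vise right out of its hole. Tip it to a slant of about 45 degrees, steel nose downwards, and hold it with the nose a few centimetres above the middle of the dark oil stone, ready to bevel the nose: finish there holding it still in the gripper, clear of the stone. Leave the stone, the oil bottle, the loupe and the paste tin where they stand.

Things in the scene. Friction and masses are not known exactly. Their poses are not given: they have to be found in the camera images.
- stand: Blue steel block with an aluminium top plate, fixed to the table; its position and heading vary. Block 56 x 116 mm (its own x, y), base flange 76 x 136 x 8 mm, top plate surface 94 mm above the table. Origin: centre of the underside; z up. The bore with the pin vise is at its own y = +30 mm, the red plunger at y = -30 mm (both at x = 0).
- bore_mouth (a point): Centre of the mouth of the upright bore (12.8 mm wide, 84 mm deep) in the stand's top plate, at the height of that plate.
- plunger_head (a point): Centre of the top face of the red mushroom plunger head (25 mm across, flat middle 20 mm across, 26 mm above the top plate when up). It moves with the plunger.
- plunger (a joint): Plunger travel in m: 0 up, 0.016 fully down against a hard stop. It is pressed straight down, needs about 4 to 11 N in all, and springs back by itself. An ejector inside the stand lifts the pin vise 1.75 mm for each mm of plunger travel (28 mm in all); a brake pad in the bore (light drag, a few N) keeps the pin vise up when the plunger returns.
- pin_vise: Brass pin vise, a round rod 85 mm long and 11.6 mm thick with a steel nose (9 mm thick, last 14 mm), about 40 g. It starts upright in the bore, nose down, its brass end within 2 mm of flush with the top plate, too low to be gripped; after a full press the end stands about 30 mm proud. Origin on the rod's surface at mid length; its own y axis runs along the rod from nose to brass end (up at the start); the rod's centre line passes 5.8 mm from the origin along its own +z.
- pin_vise_nose (a point): Centre of the steel nose's end face, on the rod's centre line (lower end at the start).
- pin_vise_end (a point): Centre of the brass end's face, on the rod's centre line (upper end at the start), 85 mm from the nose.
- oil_stone: Dark grey loose sharpening stone lying flat, 155 x 66 x 26 mm (its own x, y, z), 0.48 kg. Origin: centre of the underside; its upper face is 26 mm above the table.
- oil_bottle: Small amber oil bottle with a thin needle, 28 mm across, 93 mm tall, loose. Origin: centre of the underside. Leave alone.
- loupe: Black eye loupe, 38 mm across, 32 mm tall, loose. Origin: centre of the underside. Leave alone.
- paste_tin: White round tin with a red label, 56 mm across, 22 mm tall, loose. Origin: centre of the underside. Leave alone.

How it is judged:
On the way, in this order (a step that is already met when the one before it is completed fails the run):
1. the plunger is pressed fully down (at least 14.5 of its 16 mm) (value of joint plunger above 0.0145 m), for 0.1 s.
2. the plunger is back up and the pin vise is drawn out: its nose clear above the bore mouth, in the fingers (z of pin_vise_nose in the frame of bore_mouth above 0.005 m and contact force between pin_vise and the fingers above 1 N and value of joint plunger below 0.004 m), for 0.2 s.
At the end, for the whole second after the job is handed in: The pin vise is held in the fingers, at rest, touching neither stone nor stand, its rod leaning 30 to 60 degrees from upright with the steel nose lower; the nose is 10 to 85 mm above the stone's upper face, within 50 mm of the stone's middle along its length and 30 mm across it; the plunger is up (contact force between pin_vise and the fingers above 1 N and contact force between pin_vise and oil_stone below 0.05 N and contact force between pin_vise and stand below 0.05 N and angle between pin_vise's own y axis and vertical between 0.52 and 1.05 rad and x of pin_vise_nose in the frame of oil_stone between -0.05 and 0.05 m and y of pin_vise_nose in the frame of oil_stone between -0.03 and 0.03 m and z of pin_vise_nose in the frame of oil_stone between 0.036 and 0.111 m and linear speed of pin_vise below 0.03 m/s and value of joint plunger below 0.004 m); the arm keeps its last pose, push and grip.
It fails at once if the oil bottle is moved by more than 30 mm or tipped (distance of oil_bottle from where it was at the start of the episode above 0.03 m or angle between oil_bottle's own z axis and vertical above 0.5 rad).
It fails at once if the loupe is moved by more than 30 mm or tipped (distance of loupe from where it was at the start of the episode above 0.03 m or angle between loupe's own z axis and vertical above 0.5 rad).
It fails at once if the paste tin is moved by more than 30 mm or tipped (distance of paste_tin from where it was at the start of the episode above 0.03 m or angle between paste_tin's own z axis and vertical above 0.5 rad).
It fails at once if the oil stone is moved by more than 30 mm or tipped (distance of oil_stone from where it was at the start of the episode above 0.03 m or angle between oil_stone's own z axis and vertical above 0.5 rad).
It also fails if it takes over 51 s, if anything falls off the work surface, if the arm or the gripper's body presses on something with over 40 N, if the wrist force passes 120 N, or if a joint passes its speed limit or range.

## Working session

There is one attempt and no reset: what is moved stays moved. The work goes in short steps, Python scripts to look and compute and a tool call to move; the robot and the scene stay as the last step left them, time stands still between calls to the robot, and variables do not carry over. Pictures are saved under pics/ and viewed, at most 10 in all, crops included, and the job is handed in when it is done.

Besides the shell and the picture viewer there is one more tool, called after "Call:" by a JSON object that holds its "method" and its "body", one argument or row to a line. jog_arm: Moves the arm, as the interface text tells. Its arguments: {"type":"object","properties":{"increments":{"type":"array"},"grip_force":{"type":"number"}},"required":["increments"]}

```bash
mkdir -p pics; ls; python3 - <<'E'
from bench import ctrl, vision
import cv2,numpy as np
s=ctrl.get_state()
print({k:np.round(v,3) for k,v in s.items()})
ims=[]
for n in ["scene","top"]:
    d=vision.get_image(n); ims.append(d["color"]); cv2.imwrite(f"pics/{n}0.png",d["color"])
    print(n,d["fx"],d["fy"],d["cx"],d["cy"]); print(np.round(d["extrinsics"],4).tolist())
    for t in ["stand","plunger_head","pin_vise","oil_stone","oil_bottle","loupe","paste_tin"]:
        print(t,[(np.round(r["bbox"],1).tolist(),round(r["conf"],2)) for r in vision.spot_in(n,t)[:2]])
print(ctrl.get_state()["time"])
E
```

```text
pics
{'time': np.float64(0.0), 'joint_positions': array([ 1.173,  0.322, -0.07 ,  1.452,  0.023,  1.371, -0.057]), 'qd': array([-0.   , -0.001, -0.   , -0.001,  0.002,  0.001,  0.   ]), 'joint_torque': array([-1.0000e-03, -4.9130e+01, -4.0400e-01, -3.1253e+01, -6.4000e-02,
        4.4000e-02,  0.0000e+00]), 'position': array([ 0.26 , -0.595,  0.221]), 'tool_rot': array([-3.073e+00, -6.420e-01,  1.000e-03]), 'ft_force': array([-1.072, -0.074,  0.455]), 'torque': array([ 0.026, -0.001,  0.035]), 'grip_force': np.float64(0.0), 'grip_width': np.float64(0.997)}
scene 454.50274729559504 454.50274729559504 251.29127143009836 190.3605632968571
[[-0.7265, -0.687, 0.0142, 0.4248], [-0.4026, 0.4088, -0.819, 0.2838], [0.5569, -0.6007, -0.5736, 1.0265], [0.0, 0.0, 0.0, 1.0]]
stand [([204.6, 200.7, 253.3, 250.2], 0.67)]
plunger_head [([234.5, 194.4, 245.4, 208.2], 0.41)]
pin_vise []
oil_stone [([263.5, 176.4, 318.3, 203.7], 0.73)]
oil_bottle [([216.0, 175.6, 223.9, 196.3], 0.7)]
loupe [([142.9, 250.6, 157.8, 265.7], 0.5)]
paste_tin [([343.5, 174.8, 364.0, 188.0], 0.61)]
top 360.35184860096433 360.35184860096433 257.87375469392657 192.22161004344886
[[-0.0698, -0.9976, 0.0011, 0.0363], [-0.9694, 0.0675, -0.236, 0.6008], [0.2353, -0.0175, -0.9718, 0.9998], [0.0, 0.0, 0.0, 1.0]]
stand [([183.7, 198.7, 235.7, 242.5], 0.79)]
plunger_head []
pin_vise []
oil_stone [([282.4, 182.3, 316.6, 237.5], 0.72)]
oil_bottle [([240.1, 159.8, 253.6, 171.4], 0.48)]
loupe [([137.7, 189.3, 151.5, 206.3], 0.58)]
paste_tin [([346.5, 233.1, 370.0, 252.4], 0.72)]
0.8
```

```bash
python3 - <<'E'
import cv2,numpy as np
a=cv2.imread("pics/top0.png")[150:260,130:380]
b=cv2.imread("pics/scene0.png")[165:275,130:380]
f=lambda x:cv2.resize(x,None,fx=3.2,fy=2.7*3.2/2.7 if 0 else 2.7,interpolation=cv2.INTER_CUBIC)
f=lambda x:cv2.resize(x,(750,330-35+35),interpolation=cv2.INTER_CUBIC)
o=np.vstack([f(a)[:300],f(b)[:300]])
cv2.imwrite("pics/c0.png",o)
E
```

```text
(no output)
```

View pics/c0.png

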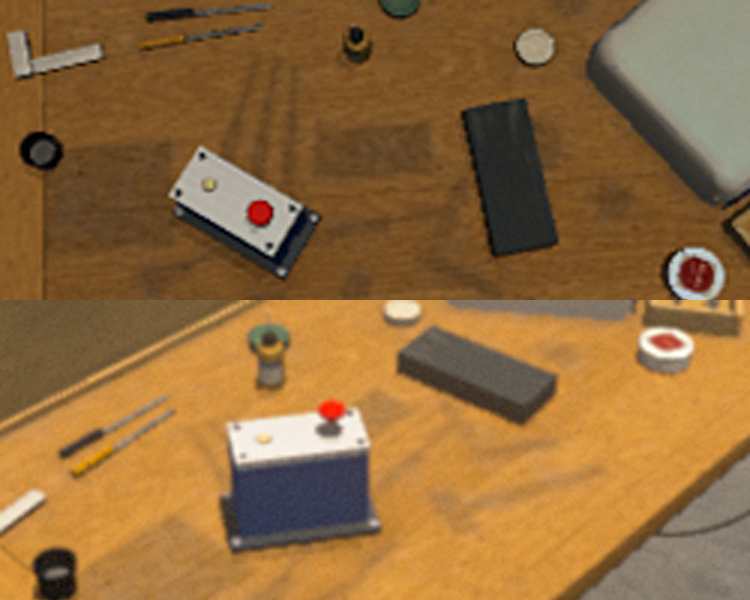

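The crops show the stand (plunger top-view px ≈ (217,221), pin vise end ≈ (200,211)), the stone ≈ (300,209), tin at lower right, loupe at left, bottle behind. Now measuring by colour segmentation.

```bash
cat > h.py <<'E'
import numpy as np,cv2
from scipy.spatial.transform import Rotation as R
def ray(d,u,v,z):
    E=d["extrinsics"];r=E[:3,:3].T;c=-r@E[:3,3]
    w=r@np.array([(u-d["cx"])/d["fx"],(v-d["cy"])/d["fy"],1.])
    return c+w*(z-c[2])/w[2]
def blob(m,near):
    n,l,s,c=cv2.connectedComponentsWithStats(m.astype(np.uint8))
    k=min((i for i in range(1,n) if s[i,4]>=4),key=lambda i:np.hypot(*(c[i]-near)))
    return c[k],s[k,4],(l==k).astype(np.uint8)
E
python3 - <<'E'
from h import *
from bench import vision
for n,pr,pp,pt,ps in [("top",(217,221),(200,211),(205,215),(300,209)),("scene",(240,202),(218,213),(220,212),(288,190))]:
    d=vision.get_image(n);im=d["color"].astype(int);B,G,Rr=im[...,0],im[...,1],im[...,2]
    c,a,m=blob((Rr>130)&(G<70)&(B<70),pr);print(n,"red",c,a,ray(d,*c,.118).round(4))
    c,a,m=blob((B>130)&(im.min(2)>110)&(im.max(2)-im.min(2)<45),pt)
    h=cv2.findContours(m,cv2.RETR_EXTERNAL,2)[0][0]
    hf=np.zeros_like(m);cv2.drawContours(hf,[cv2.convexHull(h)],-1,1,-1)
    q=cv2.boxPoints(cv2.minAreaRect(h));print("plate",a,[ray(d,*p,.094)[:2].round(4).tolist() for p in q])
    M=cv2.moments(hf,True);print(" hull ctr",ray(d,M["m10"]/M["m00"],M["m01"]/M["m00"],.094).round(4))
    br=(Rr-B>35)&(Rr>120)&(hf>0)&(G>100)
    try: c,a,m=blob(br,pp);print("brass",c,a,ray(d,*c,.094).round(4))
    except Exception as e: print(e)
    c,a,m=blob((im.max(2)<75)&(im.max(2)-im.min(2)<20),ps)
    h=cv2.findContours(m,cv2.RETR_EXTERNAL,2)[0][0]
    q=cv2.boxPoints(cv2.minAreaRect(h));M=cv2.moments(m,True)
    print("stone",a,ray(d,M["m10"]/M["m00"],M["m01"]/M["m00"],.026).round(4),[ray(d,*p,.026)[:2].round(4).tolist() for p in q])
    for t in ["oil_bottle","loupe","paste_tin"]:
        for r in vision.spot_in(n,t)[:1]:
            b=r["bbox"];print(t,ray(d,(b[0]+b[2])/2,(b[1]+b[3])/2,.02).round(3),"z.02")
E
```

```text
top red [216.0625     220.16666667] 48 [0.5188 0.1171 0.118 ]
plate 637 [[0.5444, 0.2044], [0.5915, 0.1748], [0.5261, 0.0799], [0.4803, 0.1102]]
 hull ctr [0.535  0.1417 0.094 ]
brass [199.33333333 210.75      ] 12 [0.5536 0.1664 0.094 ]
stone 1075 [ 0.5521 -0.1303  0.026 ] [[0.6256, -0.0874], [0.6359, -0.1564], [0.4817, -0.1726], [0.4722, -0.1057]]
oil_bottle [0.706 0.023 0.02 ] z.02
loupe [0.617 0.35  0.02 ] z.02
paste_tin [ 0.437 -0.297  0.02 ] z.02
scene red [239.93939394 201.33333333] 33 [0.515  0.1188 0.118 ]
plate 534 [[0.5877, 0.1743], [0.519, 0.0738], [0.4757, 0.1135], [0.5425, 0.2095]]
 hull ctr [0.5316 0.1448 0.094 ]
brass [217.35294118 210.70588235] 17 [0.5509 0.1659 0.094 ]
stone 4 [0.4596 0.1396 0.026 ] [[0.4568, 0.1368], [0.4568, 0.1368], [0.4624, 0.1423], [0.4624, 0.1423]]
oil_bottle [0.706 0.014 0.02 ] z.02
loupe [0.61  0.349 0.02 ] z.02
paste_tin [ 0.424 -0.301  0.02 ] z.02
```

```bash
cat >> h.py <<'E'
def down(yv):  # tool down, tool y along yv
    z=np.array([0,0,-1.]);y=np.array([*yv,0])/np.hypot(*yv);return R.from_matrix(np.c_[np.cross(y,z),y,z])
def inc(s,p,r=None):
    r0=R.from_rotvec(s["tool_rot"]);t=r0.inv().apply(np.array(p)-s["position"])*1e3
    w=(r0.inv()*r).as_rotvec() if r is not None else np.zeros(3)
    print("t",t.round(1),"w",w.round(3),"| n rows",np.linalg.norm(t)/41.7,np.linalg.norm(w)/.125)
E
python3 - <<'E'
from h import *
from bench import ctrl
s=ctrl.get_state();print(R.from_rotvec(s["tool_rot"]).as_matrix().round(3),s["joint_positions"].round(3))
for sg in (1,-1):
    r=down(sg*np.array([.826,-.563]))
    inc(s,[.42,-.25,.22],r);inc(s,[.517,.118,.20],r)
E
```

```text
[[ 0.916  0.4   -0.   ]
 [ 0.4   -0.916 -0.   ]
 [-0.     0.    -1.   ]] [ 1.173  0.321 -0.07   1.451  0.023  1.371 -0.057]
t [ 284.9 -252.8    2.5] w [ 0.     0.    -0.561] | n rows 9.13395125511657 4.485978665798206
t [ 521.1 -551.2   22.5] w [ 0.     0.    -0.561] | n rows 18.19788531693717 4.485978665798206
t [ 284.9 -252.8    2.5] w [ 0.    -0.     2.581] | n rows 9.13395125511657 20.64676261975289
t [ 521.1 -551.2   22.5] w [ 0.    -0.     2.581] | n rows 18.19788531693717 20.64676261975289
```

Call:
{"method": "jog_arm", "body": {
  "increments": [
    {"tx":142,"ty":-126,"tz":0,"wz":-0.28,"gripper":0},
    {"tx":142,"ty":-126,"tz":0,"wz":-0.28,"gripper":0},
    {"tx":142,"ty":-126,"tz":0,"wz":-0.28,"gripper":0},
    {"tx":142,"ty":-126,"tz":0,"wz":-0.28,"gripper":0},
    {"tx":142,"ty":-126,"tz":0,"wz":-0.28,"gripper":0}
  ],
  "grip_force": 20
}}

```text
validation failed for argument at $.in...
```

```bash
python3 - <<'E'
from h import *
from bench import ctrl
s=ctrl.get_state();print(s["time"],s["position"],s["joint_positions"].round(3))
r=down(np.array([.826,-.563]))
inc(s,[.42,-.25,.22],r);inc(s,[.517,.118,.20],r)
E
```

```text
1.2 [ 0.26010082 -0.59568714  0.22257347] [ 1.173  0.321 -0.07   1.451  0.023  1.371 -0.057]
t [ 284.9 -252.8    2.5] w [ 0.     0.    -0.561] | n rows 9.13395125511657 4.485978665798206
t [ 521.1 -551.2   22.5] w [ 0.     0.    -0.561] | n rows 18.19788531693717 4.485978665798206
```

Validation failed: probably every field must be present.

Call:
{"method": "jog_arm", "body": {
  "increments": [
    {"tx":142,"ty":-126,"tz":0,"wx":0,"wy":0,"wz":-0.28,"gripper":0},
    {"tx":142,"ty":-126,"tz":0,"wx":0,"wy":0,"wz":-0.28,"gripper":0},
    {"tx":142,"ty":-126,"tz":0,"wx":0,"wy":0,"wz":-0.28,"gripper":0},
    {"tx":142,"ty":-126,"tz":0,"wx":0,"wy":0,"wz":-0.28,"gripper":0},
    {"tx":142,"ty":-126,"tz":0,"wx":0,"wy":0,"wz":-0.28,"gripper":0}
  ],
  "grip_force": 20
}}

```text
time: 1.62
position: [0.3427, -0.4185, 0.2229]
tool_rot: [-2.952, -1.073, -0.003]
ft_force: [1.1, 1.1, -0.1]
grip_width: 0.706
grip_force: 0.0
```

```bash
python3 - <<'E'
from h import *
from bench import ctrl
s=ctrl.get_state();print(s["time"],s["position"],s["joint_positions"].round(3))
r=down(np.array([.826,-.563]))
inc(s,[.43,-.25,.22],r);inc(s,[.517,.118,.20],r)
E
```

```text
1.6167 [ 0.34272901 -0.41849366  0.22290913] [ 1.039  0.099 -0.216  1.717  0.02   1.328 -0.055]
t [175.1 -73.2   3.2] w [ 0.    -0.002 -0.275] | n rows 4.550975066300167 2.203957617727758
t [ 478.  -299.5   23.8] w [ 0.    -0.002 -0.275] | n rows 13.538453156218894 2.203957617727758
```

Call:
{"method": "jog_arm", "body": {
  "increments": [
    {"tx":175,"ty":-73,"tz":0,"wx":0,"wy":0,"wz":-0.275,"gripper":0},
    {"tx":175,"ty":-73,"tz":0,"wx":0,"wy":0,"wz":-0.275,"gripper":0},
    {"tx":175,"ty":-73,"tz":0,"wx":0,"wy":0,"wz":-0.275,"gripper":0},
    {"tx":175,"ty":-73,"tz":0,"wx":0,"wy":0,"wz":-0.275,"gripper":0},
    {"tx":175,"ty":-73,"tz":0,"wx":0,"wy":0,"wz":-0.275,"gripper":0}
  ]
}}

```text
time: 2.03
position: [0.4305, -0.2502, 0.2231]
tool_rot: [2.777, 1.468, 0.003]
ft_force: [0.6, 1.4, -0.2]
grip_width: 0.326
grip_force: 0.0
```

Call:
{"method": "jog_arm", "body": {
  "increments": [
    {"tx":180,"ty":-68,"tz":10,"wx":0,"wy":0,"wz":0,"gripper":0},
    {"tx":180,"ty":-68,"tz":10,"wx":0,"wy":0,"wz":0,"gripper":0},
    {"tx":180,"ty":-68,"tz":10,"wx":0,"wy":0,"wz":0,"gripper":0},
    {"tx":180,"ty":-68,"tz":10,"wx":0,"wy":0,"wz":0,"gripper":0},
    {"tx":180,"ty":-68,"tz":10,"wx":0,"wy":0,"wz":0,"gripper":0}
  ]
}}

```text
time: 2.45
position: [0.4749, -0.0637, 0.2129]
tool_rot: [-2.778, -1.467, -0.002]
ft_force: [-0.2, -0.4, 0.3]
grip_width: 0.019
grip_force: 0.0
```

```bash
python3 - <<'E'
from h import *
from bench import ctrl
s=ctrl.get_state();print(s["time"],s["position"],s["joint_positions"].round(3))
r=down(np.array([.826,-.563]))
inc(s,[.517,.118,.18],r)
E
```

```text
2.45 [ 0.4748752  -0.06374906  0.21288406] [ 0.682 -0.02  -0.59   1.855 -0.012  1.302 -0.504]
t [173.8 -67.8  33.1] w [ 0.001 -0.001 -0.001] | n rows 4.54299329383756 0.01403651873324616
```

Call:
{"method": "jog_arm", "body": {
  "increments": [
    {"tx":174,"ty":-68,"tz":33,"wx":0,"wy":0,"wz":0,"gripper":0},
    {"tx":174,"ty":-68,"tz":33,"wx":0,"wy":0,"wz":0,"gripper":0},
    {"tx":174,"ty":-68,"tz":33,"wx":0,"wy":0,"wz":0,"gripper":0},
    {"tx":174,"ty":-68,"tz":33,"wx":0,"wy":0,"wz":0,"gripper":0},
    {"tx":174,"ty":-68,"tz":33,"wx":0,"wy":0,"wz":0,"gripper":0}
  ]
}}

```text
time: 2.87
position: [0.5169, 0.1186, 0.1795]
tool_rot: [-2.776, -1.466, -0.003]
ft_force: [-0.7, -0.6, 0.7]
grip_width: 0.006
grip_force: 0.0
```

```bash
python3 - <<'E'
from h import *
from bench import ctrl,vision
ims=[]
for n in ["scene","wrist"]:
    d=vision.get_image(n); im=d["color"];ims.append(cv2.resize(im[140:290,140:340],(400,300)) if n=="scene" else cv2.resize(im,(400,300)))
    if n=="wrist": print(d["fx"],d["cx"],d["cy"],d["extrinsics"].round(3).tolist())
cv2.imwrite("pics/c1.png",np.hstack(ims))
s=ctrl.get_state();print(s["time"],s["position"],s["joint_positions"].round(3))
E
```

```text
317.43415117934336 252.35347028424775 192.33480803588236 [[0.828, -0.561, -0.003, -0.359], [-0.538, -0.796, 0.278, 0.354], [-0.158, -0.229, -0.96, 0.459], [0.0, 0.0, 0.0, 1.0]]
2.9667 [0.51646231 0.11891286 0.17915287] [ 0.443  0.155 -0.776  1.785  0.111  1.248 -0.958]
```

View pics/c1.png

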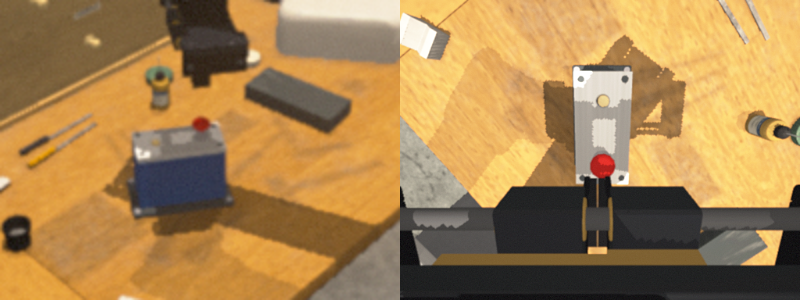

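Wrist view: red head at about (259,212) px in line with the closed fingers, brass end at (260,129). Refining with the wrist camera.

```bash
python3 - <<'E'
from h import *
from bench import ctrl,vision
d=vision.get_image("wrist");im=d["color"].astype(int);B,G,Rr=im[...,0],im[...,1],im[...,2]
c,a,m=blob((Rr>110)&(G<80)&(B<80),(258,212));print(c,a,cv2.boundingRect(m));print(ray(d,*c,.118))
c,a,m=blob((Rr-B>45)&(Rr>120),(260,129));print(c,a,cv2.boundingRect(m),ray(d,*c,.094))
s=ctrl.get_state();print(s["position"])
E
```

```text
[256.58562092 207.89934641] 765 (241, 193, 32, 31)
[0.51902477 0.11639097 0.118     ]
[257.58673469 124.54081633] 196 (250, 117, 16, 16) [0.55285864 0.16483192 0.094     ]
[0.51670171 0.11553721 0.17927051]
```

Call:
{"method": "jog_arm", "body": {
  "increments": [
    {"tx":1,"ty":2,"tz":30,"wx":0,"wy":0,"wz":0,"gripper":0},
    {"tx":1,"ty":2,"tz":50,"wx":0,"wy":0,"wz":0,"gripper":0},
    {"tx":1,"ty":2,"tz":58,"wx":0,"wy":0,"wz":0,"gripper":0},
    {"tx":1,"ty":2,"tz":64,"wx":0,"wy":0,"wz":0,"gripper":0},
    {"tx":1,"ty":2,"tz":68,"wx":0,"wy":0,"wz":0,"gripper":0}
  ]
}}

```text
time: 3.43
position: [0.5192, 0.1109, 0.1119]
tool_rot: [2.782, 1.457, -0.003]
ft_force: [-3.2, -2.3, 5.5]
grip_width: 0.005
grip_force: 2.9
```

```bash
python3 - <<'E'
from h import *
from bench import ctrl,vision
for i in range(3):
    s=ctrl.get_state();print(s["time"],s["position"].round(4),s["ft_force"].round(1),s["joint_positions"].round(3),s["qd"].round(3)); vision.get_image("wrist")
E
```

```text
3.4333 [0.5192 0.1109 0.1119] [-3.2 -2.3  5.5] [ 0.423  0.229 -0.759  1.859  0.176  1.123 -1.006] [-0.025  0.046  0.005  0.031  0.048 -0.086 -0.038]
3.4833 [0.5194 0.111  0.1116] [-1.5 -1.9  3.1] [ 0.423  0.229 -0.759  1.859  0.176  1.122 -1.006] [ 0.001 -0.009 -0.003 -0.011 -0.01  -0.004  0.007]
3.5333 [0.5198 0.1115 0.1122] [-0.7 -1.4  2.8] [ 0.423  0.228 -0.759  1.858  0.175  1.122 -1.006] [-0.003 -0.007 -0.008 -0.013 -0.008 -0.005  0.003]
```

Call:
{"method": "jog_arm", "body": {
  "increments": [
    {"tx":1,"ty":-2,"tz":2,"wx":0,"wy":0,"wz":0,"gripper":0},
    {"tx":2,"ty":-3,"tz":5,"wx":0,"wy":0,"wz":0,"gripper":0},
    {"tx":2,"ty":-3,"tz":8,"wx":0,"wy":0,"wz":0,"gripper":0},
    {"tx":2,"ty":-3,"tz":10,"wx":0,"wy":0,"wz":0,"gripper":0},
    {"tx":2,"ty":-3,"tz":11,"wx":0,"wy":0,"wz":0,"gripper":0}
  ]
}}

```text
time: 4.0
position: [0.5202, 0.1154, 0.1041]
tool_rot: [2.779, 1.457, 0.004]
ft_force: [-7.0, -5.1, 25.7]
grip_width: 0.009
grip_force: 12.8
```

Call:
{"method": "jog_arm", "body": {
  "increments": [
    {"tx":0,"ty":0,"tz":0,"wx":0,"wy":0,"wz":0,"gripper":0},
    {"tx":0,"ty":0,"tz":0,"wx":0,"wy":0,"wz":0,"gripper":0},
    {"tx":0,"ty":0,"tz":0,"wx":0,"wy":0,"wz":0,"gripper":0},
    {"tx":0,"ty":0,"tz":-20,"wx":0,"wy":0,"wz":0,"gripper":0},
    {"tx":0,"ty":0,"tz":-40,"wx":0,"wy":0,"wz":0,"gripper":0}
  ]
}}

```text
time: 4.42
position: [0.5179, 0.1166, 0.1411]
tool_rot: [-2.781, -1.46, -0.001]
ft_force: [0.1, -0.8, -0.1]
grip_width: 0.005
grip_force: 0.0
```

Call:
{"method": "jog_arm", "body": {
  "increments": [
    {"tx":0,"ty":0,"tz":-40,"wx":0,"wy":0,"wz":0,"gripper":1},
    {"tx":0,"ty":0,"tz":-60,"wx":0,"wy":0,"wz":0,"gripper":1},
    {"tx":0,"ty":0,"tz":-60,"wx":0,"wy":0,"wz":0,"gripper":1},
    {"tx":0,"ty":0,"tz":-60,"wx":0,"wy":0,"wz":0,"gripper":1},
    {"tx":0,"ty":0,"tz":-60,"wx":0,"wy":0,"wz":0,"gripper":1}
  ]
}}

```text
time: 4.83
position: [0.5176, 0.1163, 0.1998]
tool_rot: [-2.781, -1.461, 0.001]
ft_force: [0.3, -0.2, -0.1]
grip_width: 0.295
grip_force: 0.0
```

```bash
python3 - <<'E'
from h import *
from bench import ctrl,vision
d=vision.get_image("scene");e=vision.get_image("wrist")
cv2.imwrite("pics/c2.png",np.hstack([cv2.resize(d["color"][140:290,140:340],(400,300)),cv2.resize(e["color"],(400,300))]))
s=ctrl.get_state();print(s["time"],s["position"].round(4),s["joint_positions"].round(3))
im=e["color"].astype(int);B,G,Rr=im[...,0],im[...,1],im[...,2]
c,a,m=blob((Rr>110)&(G<80)&(B<80),(258,260));print(c,a,ray(e,*c,.118))
for r in vision.spot_in("wrist","pin_vise")[:1]:
    print(r); b=r["bbox"]; print(ray(e,(b[0]+b[2])/2,b[1]+ (b[2]-b[0])/2,.124))
E
```

```text
4.9333 [0.5171 0.116  0.199 ] [ 0.45   0.14  -0.776  1.757  0.101  1.289 -0.954]
[253.54961832 197.27633588] 655 [0.51905951 0.11626805 0.118     ]
{'bbox': [250.1, 112.8, 262.3, 131.7], 'conf': 0.8}
[0.55572291 0.16609014 0.124     ]
```

View pics/c2.png

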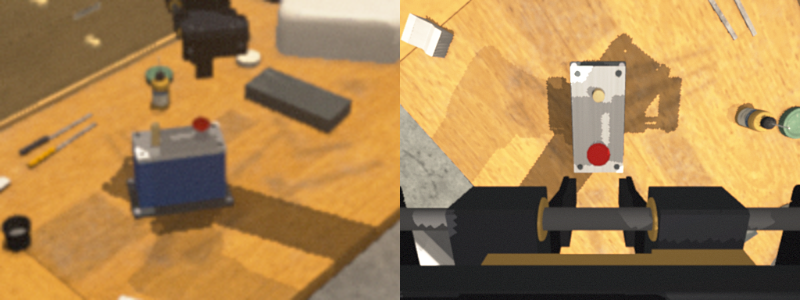

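The pin stands proud (scene crop (155,133); wrist ≈ (254,120)), and the plunger is back up. Moving over it.

Call:
{"method": "jog_arm", "body": {
  "increments": [
    {"tx":40,"ty":2,"tz":0,"wx":0,"wy":0,"wz":0,"gripper":0.9},
    {"tx":61,"ty":2,"tz":0,"wx":0,"wy":0,"wz":0,"gripper":0.9},
    {"tx":61,"ty":2,"tz":10,"wx":0,"wy":0,"wz":0,"gripper":0.9},
    {"tx":61,"ty":2,"tz":20,"wx":0,"wy":0,"wz":0,"gripper":0.9},
    {"tx":61,"ty":2,"tz":30,"wx":0,"wy":0,"wz":0,"gripper":0.9}
  ]
}}

```text
time: 5.4
position: [0.5534, 0.1644, 0.1685]
tool_rot: [-2.781, -1.46, 0.004]
ft_force: [0.1, 0.2, -0.6]
grip_width: 0.82
grip_force: 0.0
```

```bash
python3 - <<'E'
from h import *
from bench import ctrl,vision
e=vision.get_image("wrist");e=vision.get_image("wrist");
s=ctrl.get_state();print(s["time"],s["position"].round(4),s["joint_positions"].round(3),s["grip_width"])
cv2.imwrite("pics/c3.png",e["color"])
for t in ["pin_vise","plunger_head"]:
  for r in vision.spot_in("wrist",t)[:1]:
    print(r); b=r["bbox"]; print(ray(e,(b[0]+b[2])/2,b[1]+ (b[2]-b[0])/2,.124 if t[1]=='i' else .12))
inc(s,[.554,.1655,.098],down([.826,-.563]))
E
```

```text
5.5 [0.5524 0.1632 0.1674] [ 0.338  0.29  -0.789  1.686  0.215  1.26  -1.103] 0.866790025292257
{'bbox': [245.1, 189.8, 259.8, 221.8], 'conf': 0.84}
[0.56010369 0.17404241 0.124     ]
{'bbox': [212.0, 137.3, 285.5, 299.3], 'conf': 0.4}
[0.56660598 0.18783731 0.12      ]
t [ 3.2  0.2 69.4] w [-0.003  0.005 -0.007] | n rows 1.6668365752050707 0.0708072761391251
```

View pics/c3.png

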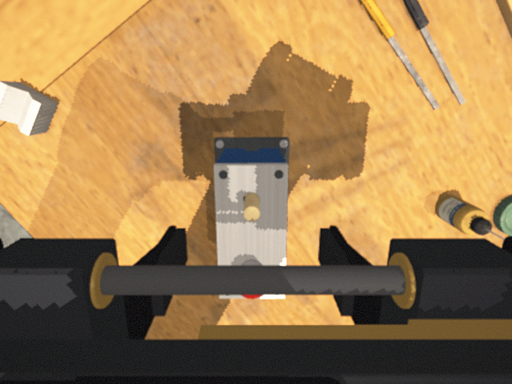

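```bash
python3 - <<'E'
from h import *
from bench import ctrl,vision
e=vision.get_image("wrist")
print(ray(e,252,214,.124),ray(e,250.5,195,.094)); E=e["extrinsics"];print(-E[:3,:3].T@E[:3,3])
s=ctrl.get_state();inc(s,[.553,.165,.098],down([.826,-.563]));print(s["position"])
E
```

```text
[0.55398113 0.16376783 0.124     ] [0.55564965 0.16830737 0.094     ]
[0.59835115 0.22727864 0.33196805]
t [-0.  -1.5 72.5] w [ 0.     0.001 -0.007] | n rows 1.739792933226415 0.05587294211757532
[0.55423296 0.1642517  0.17053503]
```

Consistent: pin at (0.553, 0.165), the gripper is centred. Descend and close.

Call:
{"method": "jog_arm", "body": {
  "increments": [
    {"tx":1,"ty":-1,"tz":25,"wx":0,"wy":0,"wz":0,"gripper":0.9},
    {"tx":1,"ty":-1,"tz":45,"wx":0,"wy":0,"wz":0,"gripper":0.9},
    {"tx":1,"ty":-1,"tz":60,"wx":0,"wy":0,"wz":0,"gripper":0.9},
    {"tx":1,"ty":-1,"tz":70,"wx":0,"wy":0,"wz":0,"gripper":0.9},
    {"tx":1,"ty":-1,"tz":70,"wx":0,"wy":0,"wz":0,"gripper":0.9}
  ]
}}

```text
time: 6.07
position: [0.553, 0.1656, 0.0989]
tool_rot: [-2.782, -1.459, 0.004]
ft_force: [-0.3, -0.2, 0.2]
grip_width: 0.9
grip_force: 0.0
```

Call:
{"method": "jog_arm", "body": {
  "increments": [
    {"tx":0,"ty":0,"tz":0,"wx":0,"wy":0,"wz":0,"gripper":0.3},
    {"tx":0,"ty":0,"tz":0,"wx":0,"wy":0,"wz":0,"gripper":0.3},
    {"tx":0,"ty":0,"tz":0,"wx":0,"wy":0,"wz":0,"gripper":0.3},
    {"tx":0,"ty":0,"tz":0,"wx":0,"wy":0,"wz":0,"gripper":0.3},
    {"tx":0,"ty":0,"tz":0,"wx":0,"wy":0,"wz":0,"gripper":0.3}
  ]
}}

```text
time: 6.48
position: [0.5545, 0.1667, 0.1013]
tool_rot: [2.781, 1.46, 0.002]
ft_force: [-0.3, -0.6, -0.3]
grip_width: 0.608
grip_force: 0.0
```

Call:
{"method": "jog_arm", "body": {
  "increments": [
    {"tx":0,"ty":0,"tz":2,"wx":0,"wy":0,"wz":0,"gripper":0},
    {"tx":0,"ty":0,"tz":2,"wx":0,"wy":0,"wz":0,"gripper":0},
    {"tx":0,"ty":0,"tz":2,"wx":0,"wy":0,"wz":0,"gripper":0},
    {"tx":0,"ty":0,"tz":2,"wx":0,"wy":0,"wz":0,"gripper":0},
    {"tx":0,"ty":0,"tz":2,"wx":0,"wy":0,"wz":0,"gripper":0}
  ]
}}

```text
time: 6.9
position: [0.5541, 0.1666, 0.0985]
tool_rot: [2.782, 1.46, -0.0]
ft_force: [0.2, 1.1, 0.2]
grip_width: 0.228
grip_force: 0.0
```

Call:
{"method": "jog_arm", "body": {
  "increments": [
    {"tx":0,"ty":0,"tz":0,"wx":0,"wy":0,"wz":0,"gripper":0},
    {"tx":0,"ty":0,"tz":0,"wx":0,"wy":0,"wz":0,"gripper":0},
    {"tx":0,"ty":0,"tz":0,"wx":0,"wy":0,"wz":0,"gripper":0},
    {"tx":0,"ty":0,"tz":0,"wx":0,"wy":0,"wz":0,"gripper":0},
    {"tx":0,"ty":0,"tz":0,"wx":0,"wy":0,"wz":0,"gripper":0}
  ],
  "grip_force": 35
}}

```text
time: 7.32
position: [0.5537, 0.1668, 0.0985]
tool_rot: [-2.781, -1.46, 0.001]
ft_force: [-1.6, 0.9, 1.3]
grip_width: 0.121
grip_force: 35.0
```

Call:
{"method": "jog_arm", "body": {
  "increments": [
    {"tx":0,"ty":0,"tz":-6,"wx":0,"wy":0,"wz":0,"gripper":0},
    {"tx":0,"ty":0,"tz":-14,"wx":0,"wy":0,"wz":0,"gripper":0},
    {"tx":0,"ty":0,"tz":-24,"wx":0,"wy":0,"wz":0,"gripper":0},
    {"tx":0,"ty":0,"tz":-34,"wx":0,"wy":0,"wz":0,"gripper":0},
    {"tx":0,"ty":0,"tz":-44,"wx":0,"wy":0,"wz":0,"gripper":0}
  ]
}}

```text
time: 7.73
position: [0.5543, 0.1666, 0.144]
tool_rot: [2.781, 1.46, 0.001]
ft_force: [0.0, 1.2, -0.7]
grip_width: 0.118
grip_force: 35.0
```

Call:
{"method": "jog_arm", "body": {
  "increments": [
    {"tx":0,"ty":0,"tz":-12,"wx":0,"wy":0,"wz":0,"gripper":0},
    {"tx":0,"ty":0,"tz":-24,"wx":0,"wy":0,"wz":0,"gripper":0},
    {"tx":0,"ty":0,"tz":-40,"wx":0,"wy":0,"wz":0,"gripper":0},
    {"tx":0,"ty":0,"tz":-65,"wx":0,"wy":0,"wz":0,"gripper":0},
    {"tx":0,"ty":0,"tz":-85,"wx":0,"wy":0,"wz":0,"gripper":0}
  ]
}}

```text
time: 8.15
position: [0.5545, 0.1665, 0.2301]
tool_rot: [2.781, 1.46, 0.002]
ft_force: [0.8, 1.0, -1.9]
grip_width: 0.121
grip_force: 35.0
```

```bash
python3 - <<'E'
from h import *
from bench import ctrl,vision
e=vision.get_image("wrist");d=vision.get_image("scene");e=vision.get_image("wrist");d=vision.get_image("scene")
cv2.imwrite("pics/c4.png",np.hstack([cv2.resize(d["color"][90:270,140:380],(400,300)),cv2.resize(e["color"],(400,300))]))
s=ctrl.get_state();print(s["time"],s["position"].round(4),s["joint_positions"].round(3),s["grip_width"],s["grip_force"])
# final pose: tool z outward-radial 45deg down at stone
st=np.array([.5535,-.1305]);a=np.arctan2(st[1],st[0])
for yaw in (a,0.,.3,.6):
    h=np.array([np.cos(yaw),np.sin(yaw),0]);z=(h+[0,0,-1])/2**.5
    nose=np.array([*st,.026+.05]);tcp=nose-z*.057
    for sg in (1,-1):
        y=sg*np.array([np.sin(yaw),-np.cos(yaw),0])  # tilt about closing axis
        print(round(yaw,2),sg,tcp.round(3));inc(s,tcp,R.from_matrix(np.c_[np.cross(y,z),y,z]))
E
```

```text
8.35 [0.5545 0.1665 0.2285] [ 0.348  0.248 -0.802  1.604  0.182  1.365 -1.08 ] 0.12100181851212957 34.99862418975681
-0.23 1 [ 0.514 -0.121  0.116]
t [-259.8  130.2  112.2] w [-0.468  0.686  1.133] | n rows 7.4698677095615444 11.237978809414095
-0.23 -1 [ 0.514 -0.121  0.116]
t [-259.8  130.2  112.2] w [-0.756 -0.516 -1.829] | n rows 7.4698677095615444 16.3620423390436
0.0 1 [ 0.513 -0.13   0.116]
t [-268.   134.6  112.2] w [-0.378  0.72   0.915] | n rows 7.678540437495077 9.795964926283222
0.0 -1 [ 0.513 -0.13   0.116]
t [-268.   134.6  112.2] w [-0.844 -0.443 -2.042] | n rows 7.678540437495077 18.02906146986006
0.3 1 [ 0.515 -0.142  0.116]
t [-276.8  142.8  112.2] w [-0.26   0.754  0.632] | n rows 7.938957389716932 8.141906981960892
0.3 -1 [ 0.515 -0.142  0.116]
t [-276.8  142.8  112.2] w [-0.957 -0.33  -2.315] | n rows 7.938957389716932 20.215581677264208
0.6 1 [ 0.52  -0.153  0.116]
t [-282.7  153.3  112.2] w [-0.142  0.775  0.348] | n rows 8.16863750969484 6.893205568769222
0.6 -1 [ 0.52  -0.153  0.116]
t [-282.7  153.3  112.2] w [-1.068 -0.196 -2.584] | n rows 8.16863750969484 22.420820652688498
```

View pics/c4.png

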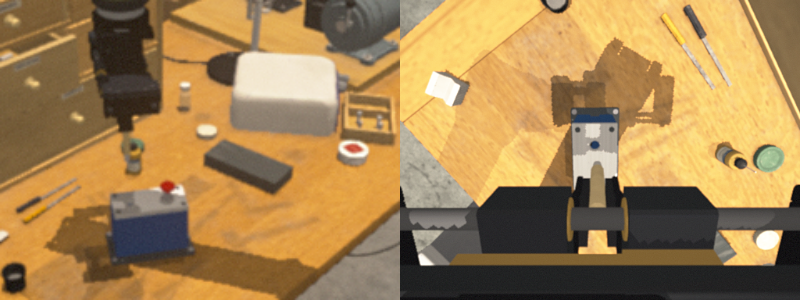

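Pin vise is out and held (wrist view: rod between fingers, bore open). Carry towards the stone while tilting.

Call:
{"method": "jog_arm", "body": {
  "increments": [
    {"tx":-35,"ty":18,"tz":-10,"wx":-0.03,"wy":0.09,"wz":0.08,"gripper":0},
    {"tx":-70,"ty":36,"tz":-20,"wx":-0.06,"wy":0.18,"wz":0.15,"gripper":0},
    {"tx":-105,"ty":54,"tz":-20,"wx":-0.09,"wy":0.26,"wz":0.22,"gripper":0},
    {"tx":-140,"ty":71,"tz":-20,"wx":-0.12,"wy":0.34,"wz":0.28,"gripper":0},
    {"tx":-140,"ty":71,"tz":-20,"wx":-0.13,"wy":0.37,"wz":0.31,"gripper":0}
  ]
}}

```text
time: 8.77
position: [0.5299, -0.0005, 0.2452]
tool_rot: [-2.881, -0.946, -0.594]
ft_force: [0.2, -0.5, -1.9]
grip_width: 0.12
grip_force: 35.0
```

```bash
cat >> h.py <<'E'
def fin(s,yaw=.3,zn=.076,tilt=np.pi/4):
    h=np.array([np.cos(yaw),np.sin(yaw),0]);z=h*np.sin(tilt)-np.array([0,0,np.cos(tilt)]);y=np.array([np.sin(yaw),-np.cos(yaw),0])
    tcp=np.array([.5535,-.1305,zn])-z*.057
    print(tcp.round(3));inc(s,tcp,R.from_matrix(np.c_[np.cross(y,z),y,z]))
E
cat > st.py <<'E'
from h import *
from bench import ctrl
s=ctrl.get_state();print(s["time"],s["position"].round(4),s["joint_positions"].round(3),s["grip_force"],R.from_rotvec(s["tool_rot"]).as_matrix()[:,2].round(3))
fin(s,zn=.13);fin(s,zn=.076)
E
python3 st.py
```

```text
8.7667 [ 5.299e-01 -5.000e-04  2.452e-01] [ 0.733 -0.207 -0.561  1.988 -0.387  1.033 -0.621] 34.99723631422967 [ 0.342  0.165 -0.925]
[ 0.515 -0.142  0.17 ]
t [-118.5  101.2   40.7] w [-0.12   0.387  0.308] | n rows 3.8637446148698493 4.067539981148739
[ 0.515 -0.142  0.116]
t [-138.7   97.5   90.7] w [-0.12   0.387  0.308] | n rows 4.610657674512088 4.067539981148739
```

```bash
sed -i 's/\.5535,-\.1305,zn/.570,-.129,zn/; s/tilt=np.pi\/4/tilt=.70/' h.py; python3 st.py
```

```text
8.7667 [ 5.299e-01 -5.000e-04  2.452e-01] [ 0.733 -0.207 -0.561  1.988 -0.387  1.033 -0.621] 34.99723631422967 [ 0.342  0.165 -0.925]
[ 0.535 -0.14   0.174]
t [-101.2  110.9   44.9] w [-0.107  0.302  0.312] | n rows 3.758216052107372 3.575084349624959
[ 0.535 -0.14   0.12 ]
t [-121.3  107.2   94.9] w [-0.107  0.302  0.312] | n rows 4.499937262056623 3.575084349624959
```

Call:
{"method": "jog_arm", "body": {
  "increments": [
    {"tx":-25,"ty":28,"tz":11,"wx":-0.03,"wy":0.08,"wz":0.08,"gripper":0},
    {"tx":-50,"ty":56,"tz":22,"wx":-0.05,"wy":0.15,"wz":0.16,"gripper":0},
    {"tx":-75,"ty":84,"tz":33,"wx":-0.08,"wy":0.23,"wz":0.23,"gripper":0},
    {"tx":-101,"ty":111,"tz":45,"wx":-0.11,"wy":0.3,"wz":0.31,"gripper":0},
    {"tx":-101,"ty":111,"tz":45,"wx":-0.11,"wy":0.3,"wz":0.31,"gripper":0}
  ]
}}

```text
time: 9.18
position: [0.5348, -0.1346, 0.1679]
tool_rot: [-2.826, -0.427, -1.02]
ft_force: [-1.3, 0.0, -0.2]
grip_width: 0.121
grip_force: 35.0
```

```bash
python3 st.py
```

```text
9.1833 [ 0.5348 -0.1346  0.1679] [ 0.796 -0.145 -0.261  2.246 -0.868  0.726 -0.163] 34.998560417443514 [ 0.609  0.194 -0.769]
[ 0.535 -0.14   0.174]
t [ 2.6  5.1 -5.4] w [-0.005  0.006 -0.002] | n rows 0.18703672693373652 0.06498574655778841
[ 0.535 -0.14   0.12 ]
t [-32.    5.3  36.2] w [-0.005  0.006 -0.002] | n rows 1.164252031638247 0.06498574655778841
```

Call:
{"method": "jog_arm", "body": {
  "increments": [
    {"tx":-8,"ty":2,"tz":9,"wx":0,"wy":0,"wz":0,"gripper":0},
    {"tx":-16,"ty":4,"tz":18,"wx":0,"wy":0,"wz":0,"gripper":0},
    {"tx":-24,"ty":5,"tz":28,"wx":0,"wy":0,"wz":0,"gripper":0},
    {"tx":-24,"ty":5,"tz":28,"wx":0,"wy":0,"wz":0,"gripper":0},
    {"tx":-24,"ty":5,"tz":28,"wx":0,"wy":0,"wz":0,"gripper":0}
  ]
}}

```text
time: 9.6
position: [0.5409, -0.1322, 0.1373]
tool_rot: [-2.819, -0.452, -1.024]
ft_force: [0.4, -0.8, -0.0]
grip_width: 0.122
grip_force: 35.0
```

```bash
python3 st.py; python3 - <<'E'
from h import *
from bench import ctrl,vision
ims=[]
for n in("scene","top","wrist"):
    vision.get_image(n);d=vision.get_image(n)
    c=d["color"]; c={"scene":c[110:260,190:390],"top":c[130:280,220:420],"wrist":c}[n]
    ims.append(cv2.resize(c,(400,300)))
    for t in("pin_vise","oil_stone","paste_tin","plunger_head"): print(n,t,[(np.round(r["bbox"]),round(r["conf"],2)) for r in vision.spot_in(n,t)[:1]])
    s=ctrl.get_state();p=s["position"]+R.from_rotvec(s["tool_rot"]).apply([0,0,.057])
    q=d["extrinsics"][:3]@np.r_[p,1];print(n,"nose expected",p.round(4),d["fx"]*q[0]/q[2]+d["cx"],d["fy"]*q[1]/q[2]+d["cy"])
cv2.imwrite("pics/c5.png",np.vstack([np.hstack(ims[:2]),np.hstack([ims[2],ims[2]*0])]))
E
```

```text
9.6 [ 0.5409 -0.1322  0.1373] [ 0.784 -0.085 -0.265  2.267 -0.927  0.666 -0.069] 34.99894472770393 [ 0.61   0.201 -0.767]
[ 0.535 -0.14   0.174]
t [ 17.1   5.4 -33.1] w [-0.012  0.003  0.014] | n rows 0.9019417075258617 0.1491097700627648
[ 0.535 -0.14   0.12 ]
t [-17.6   5.4   8.3] w [-0.012  0.003  0.014] | n rows 0.4837128716653994 0.1491097700627648
scene pin_vise [(array([284., 160., 292., 167.]), 0.62)]
scene oil_stone [(array([264., 175., 317., 206.]), 0.7)]
scene paste_tin [(array([343., 175., 361., 188.]), 0.6)]
scene plunger_head [(array([237., 196., 246., 207.]), 0.38)]
scene nose expected [ 0.5773 -0.1218  0.096 ] 281.3747229531603 164.7136690188877
top pin_vise [(array([301., 196., 307., 206.]), 0.62)]
top oil_stone [(array([283., 180., 309., 225.]), 0.68)]
top paste_tin [(array([353., 230., 368., 248.]), 0.62)]
top plunger_head [(array([211., 215., 222., 228.]), 0.45)]
top nose expected [ 0.577  -0.1216  0.0954] 298.36546288198446 195.9524319868507
wrist pin_vise [(array([242., 203., 264., 266.]), 0.96)]
wrist oil_stone [(array([227., 182., 306., 326.]), 0.75)]
wrist paste_tin []
wrist plunger_head []
wrist nose expected [ 0.5769 -0.1216  0.0952] 251.2121644183381 209.56409630299385
```

View pics/c5.png

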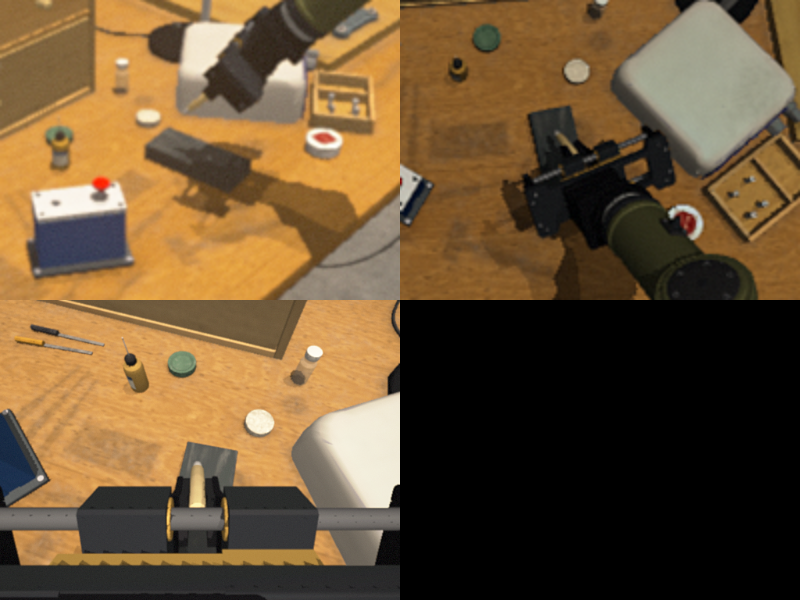

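Scene/top views: rod slanted nose-down over the stone, its nose agreeing with the predicted pixel; all other things in place. A final small lowering/centring.

Call:
{"method": "jog_arm", "body": {
  "increments": [
    {"tx":-6,"ty":2,"tz":3,"wx":0,"wy":0,"wz":0,"gripper":0},
    {"tx":-12,"ty":4,"tz":6,"wx":0,"wy":0,"wz":0,"gripper":0},
    {"tx":-18,"ty":5,"tz":8,"wx":0,"wy":0,"wz":0,"gripper":0},
    {"tx":-18,"ty":5,"tz":8,"wx":0,"wy":0,"wz":0,"gripper":0},
    {"tx":-18,"ty":5,"tz":8,"wx":0,"wy":0,"wz":0,"gripper":0}
  ]
}}

```text
time: 10.92
position: [0.5348, -0.1405, 0.1202]
tool_rot: [-2.819, -0.452, -1.027]
ft_force: [-0.2, 0.9, -0.5]
grip_width: 0.12
grip_force: 35.0
```

Call:
{"method": "jog_arm", "body": {
  "increments": [
    {"tx":0,"ty":0,"tz":0,"wx":0,"wy":0,"wz":0,"gripper":0},
    {"tx":0,"ty":0,"tz":0,"wx":0,"wy":0,"wz":0,"gripper":0},
    {"tx":0,"ty":0,"tz":0,"wx":0,"wy":0,"wz":0,"gripper":0},
    {"tx":0,"ty":0,"tz":0,"wx":0,"wy":0,"wz":0,"gripper":0},
    {"tx":0,"ty":0,"tz":0,"wx":0,"wy":0,"wz":0,"gripper":0}
  ]
}}

```text
time: 11.33
position: [0.5355, -0.1404, 0.1214]
tool_rot: [-2.82, -0.454, -1.029]
ft_force: [-0.4, 0.0, -0.3]
grip_width: 0.119
grip_force: 35.0
```

```bash
python3 - <<'E'
from h import *
from bench import ctrl
s=ctrl.get_state();r=R.from_rotvec(s["tool_rot"]);z=r.apply([0,0,1]);p=s["position"]+z*.057
print(p,np.arccos(-z[2]),s["qd"].round(3),s["grip_force"],s["joint_positions"].round(3))
d=p[:2]-[.5535,-.1305];ok=abs(d[0])<.035 and abs(d[1])<.018 and .05<p[2]<.1 and s["grip_force"]>20 and .57<np.arccos(-z[2])<1 and abs(s["qd"]).max()<.05
print(d,ok)
if ok: print(ctrl.close_job())
E
```

```text
[ 0.5704356  -0.12907753  0.07776192] 0.6992685030664382 [ 0.     0.002 -0.    -0.001  0.002  0.001 -0.001] 34.99892011284828 [ 0.79  -0.059 -0.25   2.284 -0.966  0.649  0.005]
[0.0169356  0.00142247] True
the job is handed in; nothing more can be done
None
```

The job is handed in at about 11 s, and I have not seen the verdict. By my measurements the pin vise is held still at 35 N, tilted about 40° from upright with the nose down. The nose is about 52 mm above the stone's upper face and 17 mm from its middle. The plunger is back up and nothing else looked moved.

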